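# Mallet home in its keyed ring holder

## Task

Lift the wooden mallet out of the drying block and put it away in its ring holder: lower it handle-first through the steel ring, then, pressing only gently, turn it until its cross key drops into a pair of the ring's notches and the head sits fully home on the ring; then let go. The ring is sprung, so do not force it, and leave the pestle and the other things standing where they are.

Things in the scene. Friction and masses are not known exactly. Their poses are not given: they have to be found in the camera images.
- mallet: wooden mallet upright, handle down, in one of the block's two holes (which one varies). Origin: centre of the head's underside, z up. Head: 84 mm long (its x), 40 mm wide (its y), z = 0 to +50 mm, flat sides, edges rounded 4 mm; grip across the 40 mm. Round handle 20 mm diameter, z = 0 to -85 mm. About 0.22 kg (varies by a fifth)
- handle_end (a point): centre of the lower end of the mallet's handle, 85 mm below the mallet's origin; the last 5 mm taper to 14 mm diameter
- cross_key (a point): middle of the underside of the flat steel cross key that lies under the mallet's head, 10 mm below it. Key along the mallet's x: 38 mm long, 8.5 mm wide, 10 mm tall, square-edged, so it does not find a notch by itself
- holder: ring holder, fixed: wooden foot 140 x 96 x 16 mm, steel post 113 mm high standing 66 mm to the +x side of its origin, arm and sleeve that carry the sprung steel ring. Origin on the worktop exactly under the ring's axis, z up. The ring's top is flat, 125 mm above the worktop when not pressed
- collar (a point): centre of the steel ring's top face, z up; sinks with the ring but does not turn with it. Ring 60 mm outer diameter, bore 23 mm, open below. With the key lying across the ring, not in notches, the head's underside is 10 mm above this point; fully home, 0 mm
- bore_foot (a point): lower end of the ring's bore, 22 mm below its top. Four vertical notches run out from the bore over this whole height, in a cross at 90 degrees, 11.5 mm wide, reaching 22 mm from the axis. The ring was left turned askew, 11 to 78 degrees off the holder's axes: this turn is NOT measured, the notches show only from above. The ring is too stiff for the mallet to turn
- cushion (a joint): how far the ring has sunk on its spring: 0 when free, -0.008 m fully sunk (negative is down). About 3 N to start sinking, then 1.5 N per mm, solid after 8 mm
- block: wooden drying block, fixed, 64 (x) x 190 (y) x 50 mm tall, origin centre of underside. Two holes of 28 mm diameter at y = -60 and +60 mm, floor of the holes 15 mm above the worktop
- pestle: round-headed wooden pestle, loose, in the block's other hole; head 44 mm diameter, 40 mm tall, same handle as the mallet. Origin at the underside of the head. To be left alone
- soup_box: small carton 55 x 104 x 82 mm, loose, bystander behind the block; origin centre of underside
- tuna_tin: flat tin, 86 mm diameter, 40 mm tall, loose, bystander on the right of the holder; origin centre of underside
- honey_jar: jar 70 mm wide, 90 mm tall, loose, bystander behind the holder; origin centre of underside
- spice_jar: slim jar with cap, 45 mm diameter, 106 mm tall, loose, bystander at the back between block and holder; origin centre of underside
- fruit_tin: short tin 75 mm diameter, 58 mm tall, loose, bystander left of the block; origin centre of underside

How it is judged:
By the outcome, as a careful person would: the job done as asked, in the order asked, and still so for the second after the job is handed in, with the robot touching nothing.
It also fails if it takes over 64 s, if anything falls off the work surface, if the arm or the gripper's body presses on something with over 40 N, if the wrist force passes 120 N, or if a joint passes its speed limit or range.

## Robot

A 7-joint arm with a two-finger parallel gripper is mounted at the origin on a cart in front of the work surface, level with it; the furniture and walls round the work are solid. World frame = base frame: x ahead of the robot, y to its left, z up, the work surface at z = 0. Lengths are in mm, angles in rad, forces in N, time in s.
With the tool pointing down it reaches from about 350 to 900 mm from the base axis. Payload 7.2 kg.
Tool frame: the origin (TCP) lies between the finger pads; the fingertips stand r.tip_reach ahead of it and the grasp point (between the pads) lies 5 mm behind it (r.tip_reach is the distance from the TCP to the fingertips, in mm); z points along the fingers, y is the line along which they close (so a half turn about z gives the same grasp; the last joint's range is limited). The gripper opens to 85 mm and grips with 20 to 120 N. Pads are 22 mm wide; open, the fingers measure 114 mm over their backs; the gripper's body (76 mm by 85 mm) begins 54 mm behind the grasp point. The pads swing forward as they close: fully open they stand 13 mm farther back than shut.
Start: joints at [-1.408, 0.411, -0.013, 1.596, 0.006, 1.134, -0.082], TCP at [142.982, 608.428, 245.297] pointing down, gripper open.
Joint ranges: [-2.95, 2.95], [-0.29, 1.99], [-1.47, 1.44], [0.14, 2.54], [-1.03, 4.17], [0.13, 1.85], [-2.86, 2.86]. Speed limits (rad/s): [2.39, 2.39, 3.01, 3.01, 3.14, 3.14, 3.14].

## Interface

Orientations are given as a rotation vector (axis times angle).
In Python, from rig import r gives the robot as it stands. The module is installed in compiled form; this text tells all that it offers.
- The arm moves only by the tool move_arm, never from a script. Its argument "commands" is a list of rows, each a list of 5 numbers: the shift along the tool's x, y, z in m, then the turn about the tool's z in rad, then the closure in counts, from 0 (fully open) to 255 (shut). A call has 1 to 10 rows; each row shifts and turns the commanded pose from where the row before left it, along the tool's axes as they then stand; what a row does not reach is not made up. A row lasts 1/10 s, in which the tool goes at most 50 mm and 8.59 degrees, less where a joint would pass 70% of its speed; a pose out of reach is approached as far as the arm can. A call with a gripper value outside its range is refused whole. The fingers move at their own pace and stop on an object; "grip_force" is the grip in N (left out, the last holds). Time passes only in rows, so rows that do not move let the fingers close. It gives the time, the measured TCP pose, the force, the opening and the grip force at its end, in the units of the state.
- r.get_obs(): the state, without advancing time (a new reading comes with each control period).
- r.grab_frame(name): name is "scene" or "side" or "wrist"; returns (picture, depth): 420x560x3 uint8, blue, green, red; 420x560 float32, mm along the optical axis (not along the pixel's ray), 0 where there is no reading.
- r.calibration(name): a dict with "mtx" (3x3 intrinsics, pixels), "rvec" (rotation vector, rad) and "tvec" (3), from world to camera coordinates, as OpenCV has them. Camera axes: x right, y down, z forward; pixel columns grow to the right and rows downward; lengths in mm; the calibration is good to about 2 mm. A picture is of the moment at which its call begins: read the wrist's pose just before it. calibration takes no time and is no camera call; for the wrist camera it gives the pose at the moment of the call.
- r.hand_in(): hands the job in; it is judged then, once.
The state is a dict: "clock": time; "qpos": joint angles; "joint_velocities": joint speeds; "effort": joint torques, N m; "eef_pos": TCP position; "orientation": TCP orientation; "ft_force": force on the tool from outside, world axes, zero at the start; "torque": the same for the moment, N m; "grip_width": opening from 0.0 (shut) to 1.0 (fully open); "gripper_force": force on a finger pad.
Only numpy, scipy, OpenCV 4.12 (cv2) and the standard library are available. Lean on these libraries where they do the work, as an engineer would, in place of code of your own. Each camera call takes 0.05 s, during which the arm holds its last target. There are 200 camera calls.

## Working session

There is one attempt and no reset: what is moved stays moved. The work goes in short steps, Python scripts to look and compute and a tool call to move; the robot and the scene stay as the last step left them, time stands still between calls to the robot, and variables do not carry over. Pictures are saved under pics/ and viewed, at most 10 in all, crops included, and the job is handed in when it is done.

Besides the shell and the picture viewer there is one more tool, called by a JSON object that holds its "fn" and its "kwargs", one argument or row to a line. move_arm: Moves the arm, as the interface text tells. Its arguments: {"type":"object","properties":{"commands":{"type":"array"},"grip_force":{"type":"number"}},"required":["commands"]}

```bash
mkdir -p pics; cat > h.py <<'E'
import numpy as np, cv2
from rig import r
def cam(n):
    c=r.calibration(n); K=np.array(c["mtx"],float); R=cv2.Rodrigues(np.array(c["rvec"],float))[0]; t=np.array(c["tvec"],float).ravel()
    im,d=r.grab_frame(n); return im,d,K,R,t
def cloud(d,K,R,t):
    v,u=np.mgrid[:d.shape[0],:d.shape[1]]
    P=np.stack([(u-K[0,2])/K[0,0]*d,(v-K[1,2])/K[1,1]*d,d],-1)
    W=(P-t)@R; W[d<=0]=np.nan; return W
def plane(u,v,z,K,R,t):
    ray=R.T@np.array([(u-K[0,2])/K[0,0],(v-K[1,2])/K[1,1],1.]); o=-R.T@t
    return o+ray*(z-o[2])/ray[2]
E
python3 - <<'E'
from h import *
o=r.get_obs(); print({k:np.round(v,3) for k,v in o.items()}, r.tip_reach)
for n in("scene","side"):
    im,d,K,R,t=cam(n); np.savez(n+".npz",im=im,d=d,K=K,R=R,t=t); cv2.imwrite(f"pics/{n}0.png",im); print(n,-R.T@t,R[2])
E
```

```text
{'clock': np.float64(0.0), 'qpos': array([-1.408,  0.412, -0.013,  1.597,  0.006,  1.134, -0.082]), 'joint_velocities': array([-0.001, -0.001, -0.001,  0.001,  0.001, -0.   ,  0.001]), 'effort': array([ 0.0000e+00, -6.0062e+01,  6.8200e-01, -2.9941e+01,  1.4000e-02,
        1.0000e-02,  0.0000e+00]), 'eef_pos': array([142.883, 607.947, 244.413]), 'orientation': array([-3.620e-01, -3.121e+00,  3.000e-03]), 'ft_force': array([ 0.627,  0.5  , -0.791]), 'torque': array([0.048, 0.019, 0.001]), 'gripper_force': np.float64(0.0), 'grip_width': np.float64(0.997)} 14.0
scene [ 88.60975797 131.72456399 774.32058598] [ 0.54565966 -0.40618998 -0.73298379]
side [  444.94793327 -1161.73592672   923.30025945] [ 0.1274822   0.73480142 -0.66619454]
```

View pics/scene0.png

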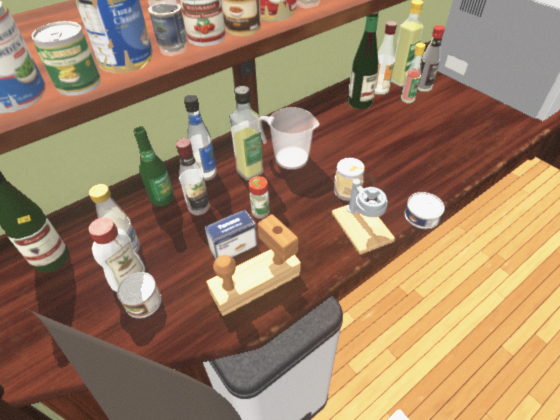

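View pics/side0.png

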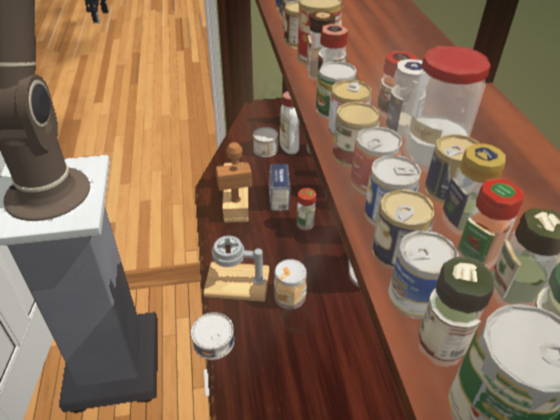

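The scene view shows the mallet at about (278,238) with its head on the block's right hole, and the pestle at (225,268). The ring is at (372,200) and its post at (356,193). The side view shows the ring at (228,248) with notches visible, and the mallet head at (234,176).

```bash
python3 - <<'E'
from h import *
for n,bx in(("scene",{"mallet":(255,212,302,265),"ring":(345,178,392,218),"pestle":(212,252,238,284)}),("side",{"mallet":(212,158,256,196),"ring":(208,230,246,268),"post":(246,240,268,290)})):
    z=np.load(n+".npz"); W=cloud(z["d"],z["K"],z["R"],z["t"])
    for k,(a,b,c,e) in bx.items():
        P=W[b:e,a:c].reshape(-1,3); P=P[~np.isnan(P[:,0])]
        hi=np.percentile(P[:,2],99.5); Q=P[(P[:,2]>hi-6)]
        rect=cv2.minAreaRect(Q[:,:2].astype(np.float32))
        print(n,k,"top",hi.round(1),"n",len(Q),"mean",Q.mean(0).round(1),"rect",np.round(rect[0],1),np.round(rect[1],1),round(rect[2],1))
    P=W.reshape(-1,3);
    m=(W[...,2]>40)&(W[...,2]<400)&(W[...,0]>300)&(W[...,0]<1000)
    Q=W[m]; print(n,"hist z>140 x-range:",[ (lo,Q[(Q[:,1]>lo)&(Q[:,1]<lo+100)&(Q[:,2]>150)][:,0].min().round() if ((Q[:,1]>lo)&(Q[:,1]<lo+100)&(Q[:,2]>150)).any() else None) for lo in range(-400,400,100)])
s=np.load("scene.npz"); im=s["im"][160:320,190:430]; cv2.imwrite("pics/c1.png",cv2.resize(im,None,fx=3.3,fy=3.3,interpolation=cv2.INTER_CUBIC))
E
```

```text
scene mallet top 152.0 n 662 mean [ 502.4 -161.8  149.7] rect [ 504.7 -162.7] [85.1 40.1] 2.8
scene ring top 127.0 n 326 mean [ 466.8 -395.2  124.5] rect [ 467.8 -396.2] [56.9 60.2] 42.8
scene pestle top 140.0 n 153 mean [516.5 -43.1 137.1] rect [516.9 -43.5] [28.9 26.8] 51.1
scene hist z>140 x-range: [(-400, np.float64(786.0)), (-300, np.float64(787.0)), (-200, np.float64(463.0)), (-100, np.float64(786.0)), (0, np.float64(676.0)), (100, np.float64(674.0)), (200, np.float64(819.0)), (300, None)]
side mallet top 151.7 n 339 mean [ 505.8 -168.4  148.7] rect [ 505.8 -166.8] [83.2 43.1] 2.2
side ring top 127.2 n 307 mean [ 468.2 -400.3  123.7] rect [ 468.7 -399.3] [58.7 59.5] 22.1
side post top 113.2 n 53 mean [ 529.8 -416.5  111.1] rect [ 523.4 -412.8] [16.7 33.5] 69.1
side hist z>140 x-range: [(-400, None), (-300, None), (-200, np.float64(467.0)), (-100, None), (0, np.float64(677.0)), (100, np.float64(675.0)), (200, None), (300, np.float64(525.0))]
```

View pics/c1.png

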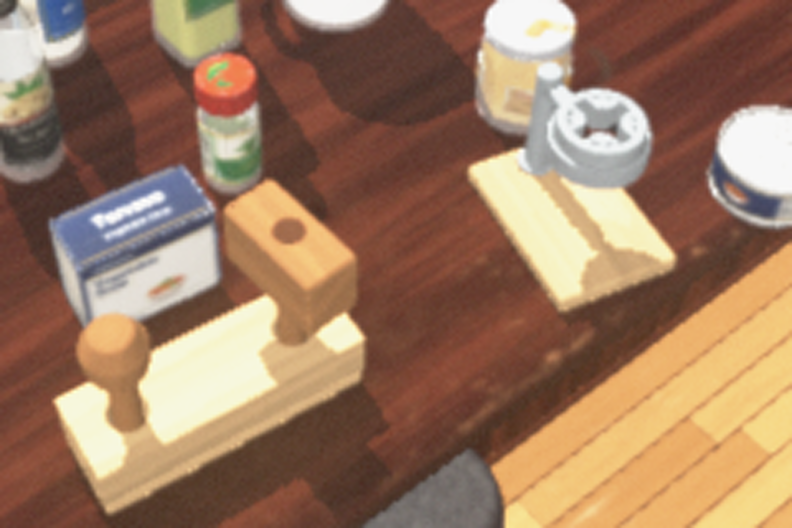

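The crop shows the mallet head's top face around (290,235), long side toward upper-left and lower-right. The ring is at (600,135) with four notches, and the post is at (545,115). For a sharper notch angle I'll view the ring from above with the wrist camera first.

```bash
cat >> h.py <<'E'
def pose(o=None):
    o=o or r.get_obs(); Rt=cv2.Rodrigues(np.array(o["orientation"],float))[0]; return np.array(o["eef_pos"],float),Rt
def yawy(Rt): return np.degrees(np.arctan2(Rt[1,1],Rt[0,1]))
def rows(p,yaw,wps):
    """wps: (x,y,z,yaw_y deg,n); prints rows for pointing-down tool"""
    out=[]; p=np.array(p,float)
    for x,y,z,yw,n in wps:
        p0=p.copy(); y0=yaw; 
        for i in range(1,n+1):
            tgt=p0+(np.array([x,y,z])-p0)*i/n; ty=y0+(yw-y0)*i/n
            a=np.radians(yaw); Y=np.array([np.cos(a),np.sin(a),0]); Z=np.array([0,0,-1.]); X=np.cross(Y,Z)
            w=tgt-p; s=np.round([w@X,w@Y,w@Z],0); th=round(np.radians(yaw-ty),2)
            p=p+X*s[0]+Y*s[1]+Z*s[2]; yaw-=np.degrees(th)
            out.append([s[0]/1000,s[1]/1000,s[2]/1000,th])
    for k in range(0,len(out),10): print([[float(v) for v in q] for q in out[k:k+10]])
    print("end",p,yaw)
E
python3 - <<'E'
from h import *
p,Rt=pose(); print(p,yawy(Rt)); c=r.calibration("wrist"); R=cv2.Rodrigues(np.array(c["rvec"],float))[0]; t=np.array(c["tvec"],float).ravel()
print("cam in tool",Rt.T@(-R.T@t-p),"axis in tool",Rt.T@R[2], np.array(c["mtx"])[0])
rows(p,yawy(Rt),[(330,380,320,30,8),(460,0,320,-30,9),(440,-300,320,-87,9)])
E
```

```text
[142.90605925 608.01903569 244.5390845 ] 76.77796899210396
cam in tool [  77.43829459   -0.21503052 -128.86656925] axis in tool [-3.02793922e-01  1.06757218e-04  9.53056047e-01] [348.51099032   0.         277.10461316]
[[-0.029, -0.022, -0.009, 0.1], [-0.032, -0.02, -0.01, 0.1], [-0.033, -0.016, -0.009, 0.11], [-0.035, -0.012, -0.01, 0.1], [-0.035, -0.009, -0.009, 0.1], [-0.037, -0.005, -0.01, 0.1], [-0.037, -0.002, -0.009, 0.1], [-0.037, 0.002, -0.009, 0.11], [-0.044, -0.008, -0.0, 0.12], [-0.044, -0.004, -0.0, 0.11]]
[[-0.045, 0.002, -0.0, 0.12], [-0.044, 0.007, -0.0, 0.11], [-0.043, 0.012, -0.0, 0.12], [-0.041, 0.017, -0.0, 0.12], [-0.039, 0.022, -0.0, 0.11], [-0.036, 0.026, -0.0, 0.12], [-0.033, 0.03, -0.0, 0.11], [-0.03, 0.015, -0.0, 0.11], [-0.028, 0.017, -0.0, 0.11], [-0.026, 0.021, -0.0, 0.11]]
[[-0.024, 0.024, -0.0, 0.11], [-0.021, 0.026, -0.0, 0.11], [-0.018, 0.028, -0.0, 0.12], [-0.015, 0.03, -0.0, 0.11], [-0.011, 0.032, -0.0, 0.11], [-0.007, 0.032, -0.0, 0.11]]
end [ 440.33911866 -299.78148811  319.5390845 ] -87.08796041531144
```

{"fn": "move_arm", "kwargs": {
  "commands": [
    [-0.029, -0.022, -0.009, 0.1, 0],
    [-0.032, -0.02, -0.01, 0.1, 0],
    [-0.033, -0.016, -0.009, 0.11, 0],
    [-0.035, -0.012, -0.01, 0.1, 0],
    [-0.035, -0.009, -0.009, 0.1, 0],
    [-0.037, -0.005, -0.01, 0.1, 0],
    [-0.037, -0.002, -0.009, 0.1, 0],
    [-0.037, 0.002, -0.009, 0.11, 0],
    [-0.044, -0.008, 0, 0.12, 0],
    [-0.044, -0.004, 0, 0.11, 0]
  ]
}}

```text
clock: 1.1
eef_pos: [359.3, 294.1, 320.2]
orientation: [1.883, 2.514, -0.0]
ft_force: [-0.1, 0.0, -0.7]
grip_width: 1.002
gripper_force: 0.0
```

{"fn": "move_arm", "kwargs": {
  "commands": [
    [-0.045, 0.002, 0, 0.12, 0],
    [-0.044, 0.007, 0, 0.11, 0],
    [-0.043, 0.012, 0, 0.12, 0],
    [-0.041, 0.017, 0, 0.12, 0],
    [-0.039, 0.022, 0, 0.11, 0],
    [-0.036, 0.026, 0, 0.12, 0],
    [-0.033, 0.03, 0, 0.11, 0],
    [-0.03, 0.02, 0, 0.11, 0],
    [-0.028, 0.023, 0, 0.11, 0],
    [-0.026, 0.025, 0, 0.11, 0]
  ]
}}

```text
clock: 2.1
eef_pos: [465.7, -109.3, 320.2]
orientation: [-2.942, -1.101, 0.0]
ft_force: [0.5, 0.1, -0.2]
grip_width: 0.997
gripper_force: 0.0
```

{"fn": "move_arm", "kwargs": {
  "commands": [
    [-0.022, 0.028, 0, 0.11, 0],
    [-0.018, 0.031, 0, 0.11, 0],
    [-0.013, 0.034, 0, 0.12, 0],
    [-0.008, 0.035, 0, 0.11, 0],
    [-0.004, 0.036, 0, 0.11, 0],
    [0, 0.036, 0, 0.11, 0],
    [0, 0, 0, 0, 0],
    [0, 0, 0, 0, 0]
  ]
}}

```text
clock: 2.9
eef_pos: [492.4, -322.6, 319.6]
orientation: [3.141, 0.078, -0.003]
ft_force: [-0.8, 0.2, -0.4]
grip_width: 1.003
gripper_force: 0.0
```

```bash
python3 - <<'E'
from h import *
p,Rt=pose(); print(p.round(1),yawy(Rt), r.get_obs()["qpos"].round(2),r.get_obs()["clock"])
im,d,K,R,t=cam("wrist"); np.savez("w1.npz",im=im,d=d,K=K,R=R,t=t); cv2.imwrite("pics/w1.png",im)
W=cloud(d,K,R,t)
m=(abs(W[...,2]-125)<6)&(np.hypot(W[...,0]-468,W[...,1]+398)<45)
Q=W[m]; print(len(Q),Q.mean(0)); (c,rad)=cv2.minEnclosingCircle(Q[:,:2].astype(np.float32)); print("circ",c,rad)
E
```

```text
[ 492.4 -322.6  319.6] -87.16700832881467 [-0.2   0.41  0.98  1.63 -0.35  1.29 -0.69] 2.9
1977 [ 469.61180021 -397.18966742  124.7082831 ]
circ (468.5164489746094, -397.8742370605469) 30.17591667175293
```

View pics/w1.png

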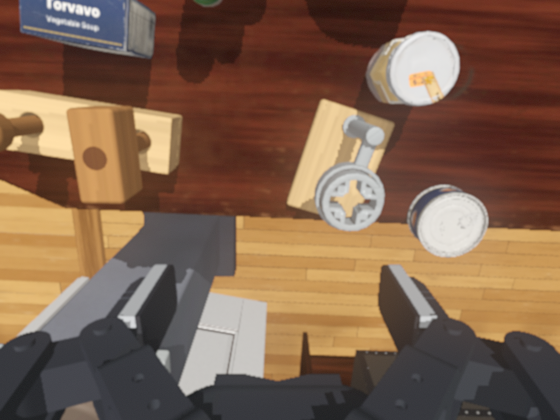

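The wrist view shows the ring at (350,198) with its four notches clear, one toward the upper right, and the post at (365,135). The mallet head is at (105,155) and the tin at (447,220).

```bash
python3 - <<'E'
from h import *
z=np.load("w1.npz"); im,d,K,R,t=[z[k] for k in("im","d","K","R","t")]
W=cloud(d,K,R,t); c=np.array([468.5,-397.9])
# rectified top view at z=125, 5 px/mm
s=5;N=350; y,x=np.mgrid[:N,:N]; P=np.stack([c[0]+(x-N/2)/s,c[1]+(y-N/2)/s,np.full((N,N),125.)],-1)
q=(P@R.T+t)@K.T; mp=(q[...,:2]/q[...,2:]).astype(np.float32)
rec=cv2.remap(im,mp[...,0],mp[...,1],cv2.INTER_LINEAR); hsv=cv2.cvtColor(rec,cv2.COLOR_BGR2HSV)
sat=hsv[...,1].astype(float); zz=cv2.remap(np.nan_to_num(W[...,2]).astype(np.float32),mp[...,0],mp[...,1],cv2.INTER_NEAREST)
rr=np.hypot(x-N/2,y-N/2)/s; an=np.arctan2(y-N/2,x-N/2)
for name,f in(("sat",sat),("lowZ",(zz<115)*1.),("hole",(sat>60)*1.)):
  for a,b in((12,16),(15,20)):
    m=(rr>a)&(rr<b); v=f[m]; print(name,a,b,"phase",np.degrees(np.angle((v*np.exp(4j*an[m])).sum())/4).round(1),"amp",(abs((v*np.exp(4j*an[m])).sum())/abs(v.sum())).round(2))
m=(abs(W[...,2]-125)<3)&(np.hypot(W[...,0]-c[0],W[...,1]-c[1])<45); print("circ",cv2.minEnclosingCircle(W[m][:,:2].astype(np.float32)))
m=(W[...,2]>146)&(W[...,2]<160)&(np.hypot(W[...,0]-505,W[...,1]+165)<60); print("mallet",cv2.minAreaRect(W[m][:,:2].astype(np.float32)),np.median(W[m][:,2]))
rec2=cv2.flip(rec,0); cv2.imwrite("pics/rec.png",rec2)
E
```

```text
sat 12 16 phase -2.4 amp 0.48
sat 15 20 phase -0.9 amp 0.62
lowZ 12 16 phase -1.5 amp 0.63
lowZ 15 20 phase -1.4 amp 0.76
hole 12 16 phase -2.8 amp 0.62
hole 15 20 phase -0.7 amp 0.74
circ ((468.5164489746094, -397.8742370605469), 30.17591667175293)
mallet ((506.0443115234375, -164.96473693847656), (83.63518524169922, 40.45152282714844), 1.8784757852554321) 150.26935905346053
```

View pics/rec.png

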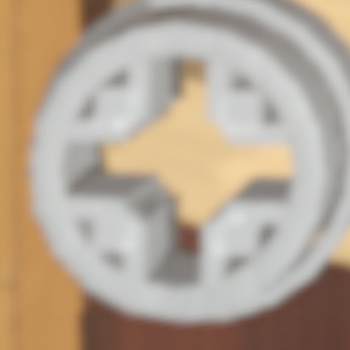

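The rectified view (x right, y up) shows the notches lying within about 1.5° of world x/y. The mallet is at (505.8,-165), yaw about 2°. I'll grasp it now.

{"fn": "move_arm", "kwargs": {
  "commands": [
    [0.004, -0.031, 0.024, 0, 0],
    [0.004, -0.031, 0.024, 0, 0],
    [0.004, -0.031, 0.024, 0.01, 0],
    [0.004, -0.031, 0.024, 0, 0],
    [0.004, -0.031, 0.024, 0, 0],
    [0.001, -0.002, 0, 0, 0],
    [0, 0, 0.02, 0, 0],
    [0, 0, 0.02, 0, 0],
    [0, 0, 0.015, 0, 0],
    [0, 0, 0, 0, 0]
  ]
}}

```text
clock: 3.95
eef_pos: [505.7, -163.1, 144.1]
orientation: [-3.14, -0.066, 0.004]
ft_force: [-0.0, -0.1, -0.5]
grip_width: 0.999
gripper_force: 0.0
```

```bash
python3 - <<'E'
from h import *
p,Rt=pose(); print(p.round(1),yawy(Rt), Rt[:,2].round(4))
E
```

```text
[ 505.7 -163.1  144.1] -87.59232033144701 [-2.4e-03  9.0e-04 -1.0e+00]
```

{"fn": "move_arm", "kwargs": {
  "commands": [
    [0, 0.002, 0.01, 0, 0],
    [0, 0, 0.009, 0, 0],
    [0, 0, 0, 0, 0],
    [0, 0, 0, 0, 255],
    [0, 0, 0, 0, 255],
    [0, 0, 0, 0, 255],
    [0, 0, 0, 0, 255],
    [0, 0, 0, 0, 255],
    [0, 0, 0, 0, 255],
    [0, 0, 0, 0, 255]
  ],
  "grip_force": 60
}}

```text
clock: 4.95
eef_pos: [507.1, -165.9, 126.8]
orientation: [-3.14, -0.065, -0.001]
ft_force: [-0.7, 1.3, 5.6]
grip_width: 0.459
gripper_force: 60.1
```

```bash
python3 - <<'E'
from h import *
o=r.get_obs();p,Rt=pose(o); print(p.round(1),yawy(Rt),o["grip_width"],o["gripper_force"],o["ft_force"])
E
```

```text
[ 507.1 -165.9  126.8] -87.64636387648375 0.458701952205752 60.09768784046173 [-0.67425419  1.31679931  5.63376883]
```

{"fn": "move_arm", "kwargs": {
  "commands": [
    [0, 0, -0.005, 0, 255],
    [0, 0, -0.01, 0, 255],
    [0, 0, -0.015, 0, 255],
    [0, 0, -0.02, 0, 255],
    [0, 0, -0.025, 0, 255],
    [0, 0, -0.025, 0, 255],
    [0, 0, -0.025, 0, 255],
    [0, 0, -0.025, 0, 255],
    [0, 0, 0, 0, 255],
    [0, 0, 0, 0, 255]
  ]
}}

```text
clock: 5.95
eef_pos: [506.7, -166.0, 276.8]
orientation: [-3.14, -0.064, -0.002]
ft_force: [-0.4, 0.3, -2.3]
grip_width: 0.46
gripper_force: 60.8
```

```bash
python3 - <<'E'
from h import *
o=r.get_obs();p,Rt=pose(o); print(p.round(1),yawy(Rt),Rt[:,2].round(4),o["grip_width"],o["ft_force"])
for n in("side","scene"):
    im,d,K,R,t=cam(n); W=cloud(d,K,R,t); np.savez(n+"1.npz",im=im,d=d,K=K,R=R,t=t)
    m=(np.hypot(W[...,0]-p[0],W[...,1]-p[1])<25)&(W[...,2]>150)&(W[...,2]<p[2]-30); Q=W[m]
    for lo in range(160,260,15):
        S=Q[(Q[:,2]>lo)&(Q[:,2]<lo+15)]
        if len(S)>5: print(n,lo,len(S),np.median(S,0).round(1),np.ptp(S[:,1]).round(1))
im=cv2.resize(np.load("side1.npz")["im"][100:280,170:330],None,fx=3.3,fy=3.3,interpolation=cv2.INTER_CUBIC); cv2.imwrite("pics/s1.png",im)
E
```

```text
[ 506.7 -166.   276.8] -87.65458575140185 [ 1.3e-03  6.0e-04 -1.0e+00] 0.4597071919452485 [-0.4381796   0.32517686 -2.28448528]
side 160 18 [ 506.2 -173.6  171.4] 7.0
side 175 41 [ 506.2 -173.5  180.8] 16.0
side 190 45 [ 505.2 -173.   197.1] 11.9
side 205 43 [ 505.7 -173.7  214.3] 12.9
side 220 38 [ 505.7 -172.9  227.3] 10.0
side 235 26 [ 505.1 -174.6  238. ] 12.1
```

View pics/s1.png

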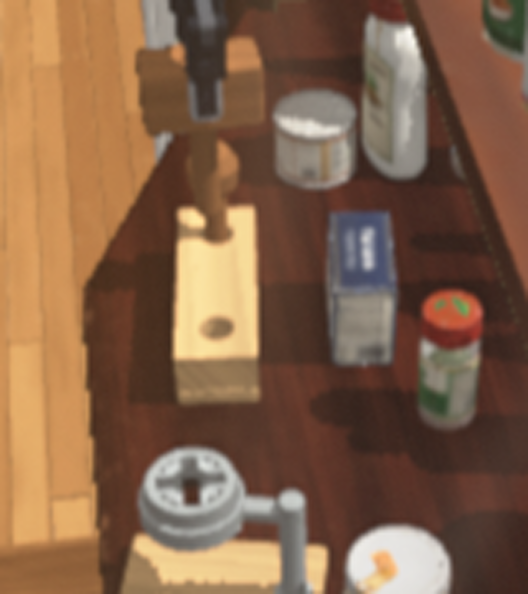

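The side crop shows the mallet gripped and hanging vertical, the pestle still in its hole at (215,200), and the freed hole at (217,327). The ring is at (190,497).

```bash
python3 - <<'E'
from h import *
rows([506.7,-166,276.8],-87.65,[(469.5,-398.2,276.8,-71.4,9)])
E
```

```text
[[-0.005, 0.026, 0.0, -0.03], [-0.006, 0.025, 0.0, -0.03], [-0.007, 0.025, 0.0, -0.03], [-0.007, 0.025, 0.0, -0.04], [-0.009, 0.025, 0.0, -0.03], [-0.009, 0.025, 0.0, -0.03], [-0.01, 0.024, 0.0, -0.03], [-0.011, 0.024, 0.0, -0.03], [-0.011, 0.023, 0.0, -0.03]]
end [ 469.38947263 -398.15205121  276.8       ] -71.60718173633695
```

{"fn": "move_arm", "kwargs": {
  "commands": [
    [-0.005, 0.026, 0.0, -0.03, 255],
    [-0.006, 0.025, 0.0, -0.03, 255],
    [-0.007, 0.025, 0.0, -0.03, 255],
    [-0.007, 0.025, 0.0, -0.04, 255],
    [-0.009, 0.025, 0.0, -0.03, 255],
    [-0.009, 0.025, 0.0, -0.03, 255],
    [-0.01, 0.024, 0.0, -0.03, 255],
    [-0.011, 0.024, 0.0, -0.03, 255],
    [-0.011, 0.023, 0.0, -0.03, 255],
    [0, 0, 0, 0, 255]
  ]
}}

```text
clock: 7.05
eef_pos: [466.7, -401.8, 275.1]
orientation: [3.101, 0.495, -0.005]
ft_force: [-1.3, -1.2, -2.4]
grip_width: 0.46
gripper_force: 61.3
```

{"fn": "move_arm", "kwargs": {
  "commands": [
    [0, 0, 0.01, 0, 255],
    [0, 0, 0.01, 0, 255],
    [0, 0, 0, 0, 255],
    [0, 0, 0, 0, 255]
  ]
}}

```text
clock: 7.45
eef_pos: [469.7, -397.1, 255.6]
orientation: [-3.1, -0.504, 0.001]
ft_force: [0.9, -0.6, -1.5]
grip_width: 0.462
gripper_force: 61.2
```

```bash
python3 - <<'E'
from h import *
o=r.get_obs();p,Rt=pose(o); print(p.round(1),yawy(Rt),Rt[:,2].round(4),o["qpos"].round(2),o["ft_force"].round(1))
im,d,K,R,t=cam("side"); W=cloud(d,K,R,t); cv2.imwrite("pics/s2.png",cv2.resize(im[160:310,150:310],None,fx=3.5,fy=3.5,interpolation=cv2.INTER_CUBIC))
m=(np.hypot(W[...,0]-p[0],W[...,1]-p[1])<25)&(W[...,2]>135)&(W[...,2]<p[2]-35); Q=W[m]
for lo in range(140,230,15):
    S=Q[(Q[:,2]>lo)&(Q[:,2]<lo+15)]
    if len(S)>5: print(lo,len(S),np.median(S,0).round(1),"min y",S[:,1].min().round(1),"x",np.percentile(S[:,0],[2,98]).round(1))
m=(abs(W[...,2]-125)<3)&(np.hypot(W[...,0]-468,W[...,1]+398)<40); print("ring",cv2.minEnclosingCircle(W[m][:,:2].astype(np.float32)),np.median(W[m][:,2]))
E
```

```text
[ 469.7 -397.1  255.6] -71.54571165001721 [-9.e-04  9.e-04 -1.e+00] [ 0.02  0.49  0.87  1.65 -0.4   1.19 -0.26] [ 0.9 -0.6 -1.5]
140 21 [ 468.6 -404.6  149.9] min y -407.6 x [459.4 476.9]
155 52 [ 467.5 -405.3  162.4] min y -407.9 x [459.1 476.4]
170 47 [ 468.3 -404.7  178.3] min y -408.7 x [458.7 477.5]
185 52 [ 467.5 -405.2  192.5] min y -408.5 x [459.2 478. ]
200 46 [ 468.3 -405.3  208.1] min y -409.0 x [460.1 476.8]
215 7 [ 470.8 -406.8  217.3] min y -407.4 x [464.9 476.6]
ring ((469.057373046875, -399.55792236328125), 30.549564361572266) 124.03402838384733
```

View pics/s2.png

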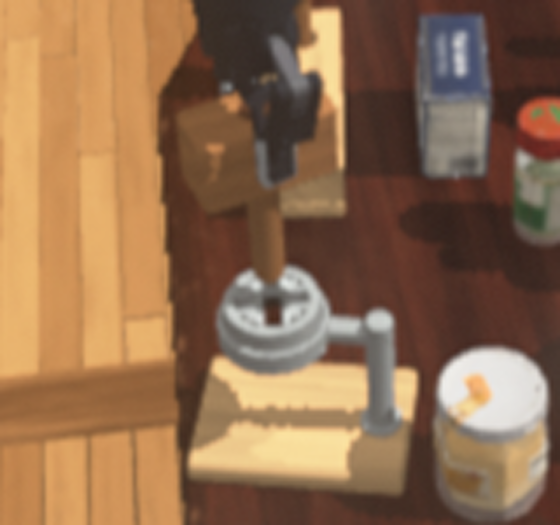

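The side crop shows the handle end right above the bore at about (268,275), with the ring free and its notches visible. I'll correct about 1 mm and lower.

{"fn": "move_arm", "kwargs": {
  "commands": [
    [0, 0.001, 0, 0, 255],
    [0, 0, 0.008, 0, 255],
    [0, 0, 0.008, 0, 255],
    [0, 0, 0.008, 0, 255],
    [0, 0, 0.008, 0, 255],
    [0, 0, 0, 0, 255],
    [0, 0, 0, 0, 255]
  ]
}}

```text
clock: 8.2
eef_pos: [469.5, -399.2, 224.0]
orientation: [-3.101, -0.501, 0.001]
ft_force: [-0.5, 0.0, -2.1]
grip_width: 0.461
gripper_force: 61.2
```

{"fn": "move_arm", "kwargs": {
  "commands": [
    [0, 0, 0.01, 0, 255],
    [0, 0, 0.01, 0, 255],
    [0, 0, 0.01, 0, 255],
    [0, 0, 0.01, 0, 255],
    [0, 0, 0.01, 0, 255],
    [0, 0, 0.006, 0, 255],
    [0, 0, 0, 0, 255],
    [0, 0, 0, 0, 255]
  ]
}}

```text
clock: 9.0
eef_pos: [469.7, -399.4, 168.4]
orientation: [3.101, 0.502, -0.0]
ft_force: [-0.3, -0.1, -2.2]
grip_width: 0.461
gripper_force: 61.2
```

{"fn": "move_arm", "kwargs": {
  "commands": [
    [0, 0, 0.002, 0, 255],
    [0, 0, 0.002, 0, 255],
    [0, 0, 0.001, 0, 255],
    [0, 0, 0.001, 0, 255],
    [0, 0, 0, 0, 255],
    [0, 0, 0, 0, 255]
  ]
}}

```text
clock: 9.6
eef_pos: [469.7, -399.2, 162.3]
orientation: [3.101, 0.502, 0.0]
ft_force: [0.9, -0.3, -2.4]
grip_width: 0.463
gripper_force: 61.2
```

{"fn": "move_arm", "kwargs": {
  "commands": [
    [0, 0, 0.001, 0, 255],
    [0, 0, 0.001, 0, 255],
    [0, 0, 0, 0, 255],
    [0, 0, 0, 0, 255]
  ]
}}

```text
clock: 10.0
eef_pos: [469.8, -399.3, 160.6]
orientation: [3.101, 0.502, 0.001]
ft_force: [-0.6, 1.1, 2.1]
grip_width: 0.462
gripper_force: 61.6
```

{"fn": "move_arm", "kwargs": {
  "commands": [
    [0, 0, 0.001, 0, 255],
    [0, 0, 0, 0, 255],
    [0, 0, 0, 0.05, 255],
    [0, 0, 0, 0.05, 255],
    [0, 0, 0, 0.05, 255],
    [0, 0, 0, 0.05, 255],
    [0, 0, 0, 0, 255]
  ]
}}

```text
clock: 10.7
eef_pos: [470.2, -399.5, 159.6]
orientation: [3.135, 0.189, 0.001]
ft_force: [1.2, -0.4, 3.2]
grip_width: 0.463
gripper_force: 61.9
```

{"fn": "move_arm", "kwargs": {
  "commands": [
    [0, 0, 0, 0.03, 255],
    [0, 0, 0, 0.03, 255],
    [0, 0, 0, 0.03, 255],
    [0, 0, 0, 0.03, 255],
    [0, 0, 0, 0, 255],
    [0, 0, 0, 0, 255]
  ]
}}

```text
clock: 11.3
eef_pos: [468.8, -398.0, 158.2]
orientation: [-3.139, -0.002, 0.004]
ft_force: [-0.2, 0.2, -2.6]
grip_width: 0.462
gripper_force: 61.2
```

The wrist force fell back to just the mallet's weight, so the key has entered the notches. I'll centre it and lower it home.

{"fn": "move_arm", "kwargs": {
  "commands": [
    [0, 0, 0.001, 0.02, 255],
    [0, 0, 0.001, 0, 255],
    [0, 0, 0.001, 0, 255],
    [0, 0, 0.001, 0, 255],
    [0, 0, 0, 0, 255],
    [0, 0, 0, 0, 255]
  ]
}}

```text
clock: 11.9
eef_pos: [469.6, -399.1, 155.2]
orientation: [-3.141, 0.03, 0.0]
ft_force: [0.6, -0.5, -2.4]
grip_width: 0.462
gripper_force: 61.2
```

{"fn": "move_arm", "kwargs": {
  "commands": [
    [0, 0, 0.001, 0, 255],
    [0, 0, 0.001, 0, 255],
    [0, 0, 0.001, 0, 255],
    [0, 0, 0, 0, 255],
    [0, 0, 0, 0, 255]
  ]
}}

```text
clock: 12.4
eef_pos: [469.6, -399.2, 152.2]
orientation: [-3.141, 0.03, 0.0]
ft_force: [0.0, -0.1, -3.2]
grip_width: 0.46
gripper_force: 61.3
```

{"fn": "move_arm", "kwargs": {
  "commands": [
    [0, 0, 0.001, 0, 255],
    [0, 0, 0, 0, 255],
    [0, 0, 0, 0, 255],
    [0, 0, 0, 0, 255]
  ]
}}

```text
clock: 12.8
eef_pos: [469.7, -399.2, 151.5]
orientation: [3.141, -0.03, 0.0]
ft_force: [-0.6, 0.5, 1.1]
grip_width: 0.463
gripper_force: 61.8
```

Contact came at 151.8 as computed, so the head is home. Releasing now.

{"fn": "move_arm", "kwargs": {
  "commands": [
    [0, 0, 0, 0, 150],
    [0, 0, 0, 0, 100],
    [0, 0, 0, 0, 50],
    [0, 0, 0, 0, 0],
    [0, 0, 0, 0, 0],
    [0, 0, 0, 0, 0],
    [0, 0, 0, 0, 0],
    [0, 0, 0, 0, 0]
  ],
  "grip_force": 20
}}

```text
clock: 13.6
eef_pos: [469.7, -399.2, 151.3]
orientation: [-3.141, 0.03, -0.0]
ft_force: [-0.6, -0.2, -0.1]
grip_width: 0.996
gripper_force: 0.0
```

{"fn": "move_arm", "kwargs": {
  "commands": [
    [0, 0, -0.01, 0, 0],
    [0, 0, -0.02, 0, 0],
    [0, 0, -0.03, 0, 0],
    [0, 0, -0.04, 0, 0],
    [0, 0, -0.04, 0, 0],
    [0, 0, -0.03, 0, 0],
    [0, 0, 0, 0, 0],
    [0, 0, 0, 0, 0]
  ]
}}

```text
clock: 14.4
eef_pos: [469.7, -399.3, 322.3]
orientation: [3.141, -0.03, 0.003]
ft_force: [-0.7, 0.4, -0.4]
grip_width: 0.999
gripper_force: 0.0
```

```bash
python3 - <<'E'
from h import *
o=r.get_obs(); print(o["grip_width"],o["ft_force"].round(1),o["clock"])
im,d,K,R,t=cam("wrist"); W=cloud(d,K,R,t)
m=(W[...,2]>150)&(W[...,2]<200)&(np.hypot(W[...,0]-469,W[...,1]+398)<60); print(cv2.minAreaRect(W[m][:,:2].astype(np.float32)),np.median(W[m][:,2]))
im,d,K,R,t=cam("side"); W=cloud(d,K,R,t)
m=(W[...,2]>165)&(W[...,2]<195)&(np.hypot(W[...,0]-469,W[...,1]+398)<60); print("side top",np.median(W[m][:,2]))
cv2.imwrite("pics/s3.png",cv2.resize(im[120:360,150:350],None,fx=2.5,fy=2.5,interpolation=cv2.INTER_CUBIC))
E
```

```text
0.9988860688572299 [-0.7  0.4 -0.4] 14.4
((469.06744384765625, -398.9441833496094), (40.0938606262207, 83.49839782714844), 88.8889389038086) 175.19568896120643
side top 173.68599681631224
```

View pics/s3.png

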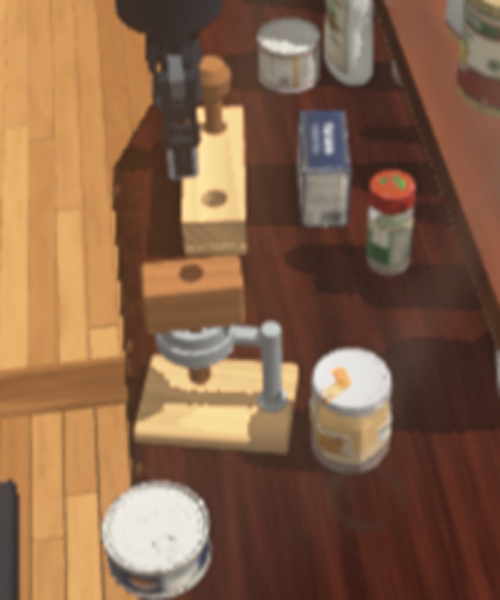

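The head sits flat on the ring at (193,290), with its top at 175 mm (125+50), so it is fully home. The pestle at (213,90) and the other things stand where they were.

```bash
python3 -c "
from rig import r
print(r.hand_in())"
```

```text
the job is handed in; nothing more can be done
None
```

The mallet is in its ring holder with the key in the notches and the head fully home on the ring; the gripper has let go, nothing else was moved, and the job was handed in at about 14.5 s.

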